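# Lower the drip-strainer stand one hole and set the strainer over the tumbler

### The arm

A 7-joint arm with a two-finger parallel gripper is mounted at the origin on the work surface. World frame = base frame: x ahead of the robot, y to its left, z up, the work surface at z = 0. Lengths are in m, angles in rad, forces in N, time in s.
With the tool pointing down it reaches from about 0.4 to 0.875 m from the base axis. Payload 6.5 kg.
Tool frame: the origin (TCP) lies at the centre of the arm's flange, where the gripper is bolted on; the fingertips stand 173 mm ahead of it and the grasp point (between the pads) lies 155 mm ahead of it (tcp_to_grasp is the distance from the TCP to the grasp point, in m); z points along the fingers, y is the line along which they close (so a half turn about z gives the same grasp; the last joint's range is limited). The gripper opens to 85 mm and grips with 20 to 120 N. Pads are 22 mm wide; open, the fingers measure 114 mm over their backs; the gripper's body (76 mm by 85 mm) begins 54 mm behind the grasp point. The pads swing forward as they close: fully open they stand 13 mm farther back than shut.
Start: joints at [-1.4, 0.536, -0.004, 1.538, 0.003, 1.067, -0.071], TCP at [0.152, 0.632, 0.405] pointing down, gripper open.
Joint ranges: [-2.7, 2.7], [-0.37, 2.16], [-1.27, 1.26], [0.24, 2.4], [-1.31, 4.45], [0.19, 1.91], [-2.76, 2.76]. Speed limits (rad/s): [2.39, 2.39, 3.14, 3.14, 3.14, 3.14, 3.14].

### API

Orientations are given as a unit quaternion [w, x, y, z].
In Python, from bench import * gives the robot as it stands.
- The arm moves only by the tool apply_moves, never from a script. Its argument "plan" is a list of rows, each a list of 7 numbers: the turn, a rotation vector about the world's x, y, z in degrees, then the shift along the world's x, y, z in mm, then the opening in per cent of the stroke, from 0 (shut) to 100 (fully open). A call has 1 to 8 rows; each row is the pose to reach, as a shift and turn from the pose commanded when the call began; what a row does not reach only later rows make up. A row lasts 1/12 s, in which the tool goes at most 41.7 mm and 7.16 degrees, less where a joint would pass 70% of its speed; a pose out of reach is approached as far as the arm can. A call with a gripper value outside its range is refused whole. The fingers move at their own pace and stop on an object; "squeeze" is the grip in N (left out, the last holds). Time passes only in rows, so rows that repeat a pose let the fingers close. It gives the time, the measured TCP pose, the force, the opening and the grip force at its end, in the units of the state.
- observe(): the state, without advancing time (a new reading comes with each control period).
- camera(name): name is "scene" or "side" or "wrist"; returns (picture, depth): 400x640x3 uint8, red, green, blue; 400x640 float32, m along the optical axis (not along the pixel's ray), 0 where there is no reading.
- camera_model(name): a dict with "intrinsics" (3x3 intrinsics, pixels), "cam_to_world" (4x4, takes a point from camera to world coordinates); the wrist camera has in their place "T_tool_cam" (4x4, takes a point from camera to tool coordinates, whose origin is the TCP and whose axes are the flange's). Camera axes: x right, y down, z forward; pixel columns grow to the right and rows downward; lengths in m; the calibration is good to about 2 mm. A picture is of the moment at which its call begins: read the wrist's pose just before it. camera_model takes no time and is no camera call.
- close_job(): hands the job in; it is judged then, once.
The state is a dict: "time": time; "joint_positions": joint angles; "qd": joint speeds; "tau": joint torques, N m; "eef_pos": TCP position; "eef_rot": TCP orientation; "contact_force": force on the tool from outside, world axes, zero at the start; "torque": the same for the moment, N m; "opening": finger opening in m; "grip_force": force on a finger pad.
Only numpy, scipy, OpenCV 4.12 (cv2) and the standard library are available. Lean on these libraries where they do the work, as an engineer would, in place of code of your own. Each camera call takes 0.05 s, during which the arm holds its last target. There are 200 camera calls.

### The job

Set the strainer stand for the squat tumbler below it: press in its red sprung button, bring the tube and ring down to the very next hole, not past it, until the button pops right back out, and do not lean hard on the tube once the pin has caught. Then lift the steel strainer off the turntable and set it, without dropping it, flat and fully home in the ring, and let go. Leave the tumbler and everything else on the cart where it stands.

Things in the scene. Friction and masses are not known exactly. Their poses are not given: they have to be found in the camera images.
- button_face (a point): Centre of the outer face of the red sprung button, a 17 mm disc on the black latch housing of the stand's tube, 196 mm above the cart top at first. Its y axis points out of the button, z is up. The face is 29 mm from the tube's upright axis; the housing's flat back (32 mm wide, 26 mm high) is 19.5 mm beyond it: both can be pinched from above (48.5 mm). The button rides down with the tube.
- button (a joint): How far the button is pressed, in m: 0 fully out, the latch's pin in a hole; 0.005 pin clear of the hole; 0.007 end of travel. The spring takes about 6 N to start, 9 N at 0.005 and 10.5 N at 0.007. Let go of between two holes, it stays in by 0.003 to 0.005 with the pin rubbing on the post, and springs out on reaching a hole.
- tube (a joint): How far the tube has slid down its fixed inner post, in m; 0 at first, locked in the upper hole. The next hole is 21 to 35 mm lower, unseen inside the tube, different each time; past it the tube only stops at 42 mm. Latch play is 1 to 2 mm up and down. Out of a hole a nylon bush holds the tube where it is left; 2 to 7 N moves it down. Once the pin has caught, over 20 N on it would harm the latch.
- tube_cap (a point): Centre of the flat top of the tube's black end cap, 31 mm across, 250 mm above the cart top and 54 mm above the button at the start; on the tube's upright axis. It is solid and can be pushed down on.
- ring_seat (a point): Centre of the upper face of the steel ring that the tube carries, 170 mm above the cart top at first. The ring has a 68 mm hole, is 82 mm across outside and 8 mm thick. The point's x axis points from the ring to the tube's axis, 85 mm off; z is up; y runs the same way as the button's. The tube reaches 80 mm above the ring.
- strainer_handle (a point): Mid-length of the steel strainer's flat handle, half-way up its thickness: 12 mm wide, 6 mm thick, along the point's x axis from the bowl's rim to a free end 36 mm beyond this point; z is up. It lies 68 mm from the bowl's axis and 3 mm above the underside of the bowl's rim. The strainer weighs 0.1 to 0.2 kg, mostly in the bowl.
- strainer_bowl (a point): On the axis of the strainer's round bowl, level with the underside of its 80 mm rim flange (which rests on the ring), 36 mm above its flat foot. Its x axis points along the handle. Below the flange the bowl is 62 mm across, tapering to 48 mm at the foot. In the ring its handle may take any heading that clears the tube.
- strainer: The steel strainer as a whole; origin at the centre of its foot, x along the handle.
- stand: The strainer stand, fixed to the cart: a heavy dark steel base 175 x 120 x 12 mm, with an 18 mm post; origin at the foot of the post on the cart top, x pointing away from the ring. The ring hangs over the base on its -x side, 85 mm from the post.
- turntable: The round wooden turntable, 250 mm across and 24 mm high, fixed; origin at the centre of its underside.
- tumbler: Squat amber tumbler, 80 mm across and 80 mm high, standing on the stand's base under the ring; origin at the centre of its foot.
- pourer: White ceramic pourer, 74 mm across and 90 mm high with a handle, on the turntable; origin at the centre of its foot.
- ice_mould: Grey-blue silicone ice mould, 78 x 78 x 32 mm, on the turntable; origin at the centre of its underside.
- spare_tumbler: A second amber tumbler, 80 mm across and 80 mm high, on the cart to the left; origin at the centre of its foot.
- jigger: Copper jigger, 75 mm high, on the cart to the right; origin at the centre of its foot.
- bitters: Small bitters bottle, 38 mm across and 111 mm high, on the cart to the right; origin at the centre of its foot.
There are look-alikes about, which are no part of the job. Leave any green look-alike of the stand alone. Leave any black look-alike of the tumbler alone.

How it is judged:
By the outcome, as a careful person would: the job done as asked, in the order asked, and still so for the second after the job is handed in, with the robot touching nothing.
It also fails if it takes over 72 s, if anything falls off the work surface, if the arm or the gripper's body presses on something with over 40 N, if the wrist force passes 120 N, or if a joint passes its speed limit or range.

## Working session

There is one attempt and no reset: what is moved stays moved. The work goes in short steps, Python scripts to look and compute and a tool call to move; the robot and the scene stay as the last step left them, time stands still between calls to the robot, and variables do not carry over. Pictures are saved under pics/ and viewed, at most 12 in all, crops included, and the job is handed in when it is done.

Besides the shell and the picture viewer there is one more tool, called after "Call:" by a JSON object that holds its "api" and its "payload", one argument or row to a line. apply_moves: Moves the arm, as the interface text tells. Its arguments: {"type":"object","properties":{"plan":{"type":"array","items":{"type":"array","items":{"type":"number"}}},"squeeze":{"type":"number"}},"required":["plan"]}

```bash
mkdir -p pics; cat > h.py <<'E'
from bench import *
import numpy as np, cv2
from scipy.spatial.transform import Rotation as R
def cam(n):
    s=observe(); p,d=camera(n); m=camera_model(n)
    K=np.array(m["intrinsics"])
    if "cam_to_world" in m: T=np.array(m["cam_to_world"])
    else:
        q=s["eef_rot"]; A=np.eye(4); A[:3,:3]=R.from_quat([q[1],q[2],q[3],q[0]]).as_matrix(); A[:3,3]=s["eef_pos"]; T=A@np.array(m["T_tool_cam"])
    return p,d,K,T
def cloud(d,K,T):
    v,u=np.mgrid[:d.shape[0],:d.shape[1]]
    P=np.stack([(u-K[0,2])/K[0,0]*d,(v-K[1,2])/K[1,1]*d,d],-1)
    W=P@T[:3,:3].T+T[:3,3]; W[d<=0]=np.nan
    return W
def save(n,p): cv2.imwrite("pics/"+n+".png",p[...,::-1])
E
python3 - <<'E'
from h import *
s=observe(); print({k:np.round(s[k],3).tolist() for k in s})
for n in ["scene","side"]:
    p,d,K,T=cam(n); save(n+"0",p); np.savez("/tmp/%s0.npz"%n,p=p,d=d,K=K,T=T); print(n,K.round(1).tolist(),T.round(3).tolist())
E
```

```text
{'time': 0.0, 'joint_positions': [-1.4, 0.537, -0.004, 1.539, 0.003, 1.067, -0.071], 'qd': [-0.001, -0.001, 0.001, -0.001, -0.0, 0.0, -0.001], 'tau': [-0.0, -58.341, 1.049, -25.911, 0.012, 0.01, 0.0], 'eef_pos': [0.152, 0.632, 0.404], 'eef_rot': [-0.0, 0.118, 0.993, -0.001], 'contact_force': [-0.167, 0.105, -0.308], 'torque': [0.018, 0.001, -0.064], 'grip_force': 0.0, 'opening': 0.086}
scene [[384.9, 0.0, 318.4], [0.0, 384.9, 202.6], [0.0, 0.0, 1.0]] [[0.758, 0.435, -0.485, 1.068], [0.652, -0.503, 0.567, -0.657], [0.003, -0.747, -0.665, 0.918], [0.0, 0.0, 0.0, 1.0]]
side [[386.5, 0.0, 326.3], [0.0, 386.5, 199.7], [0.0, 0.0, 1.0]] [[0.999, -0.044, 0.025, 0.491], [-0.048, -0.692, 0.72, -0.742], [-0.015, -0.721, -0.693, 0.876], [0.0, 0.0, 0.0, 1.0]]
```

View pics/scene0.png

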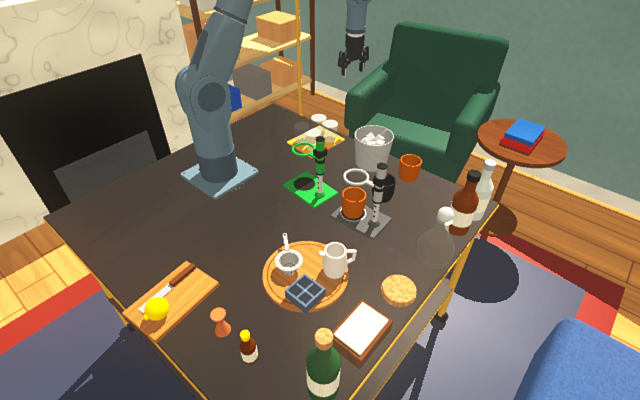

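View pics/side0.png

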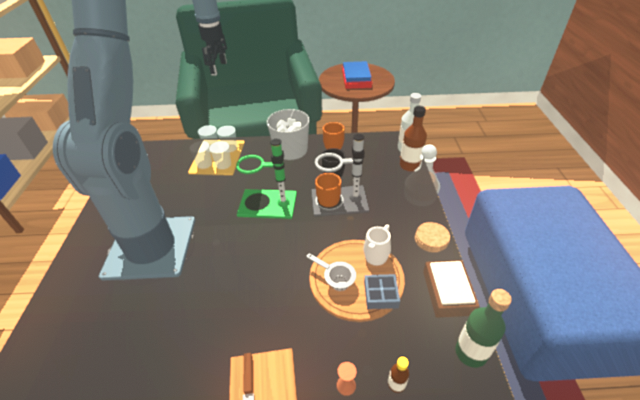

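The scene view shows our stand at about (375,200), ring (357,178), cap (381,170), and strainer (288,262) with its handle at (285,240). The side view shows the ring at (330,161), cap (358,140), strainer (340,274) and handle (318,262). The button faces away from both cameras (+y).

```bash
cat > m.py <<'E'
from h import *
def circ(P):
    A=np.c_[2*P,np.ones(len(P))]; s=np.linalg.lstsq(A,(P**2).sum(1),rcond=None)[0]; return s[:2],np.sqrt(s[2]+s[:2]@s[:2])
for n,cap,st in [("scene",(360,150,405,235),(270,230,306,280)),("side",(308,130,375,215),(300,248,360,295))]:
    z=np.load("/tmp/%s0.npz"%n); p,d=z["p"],z["d"]; W=cloud(d,z["K"],z["T"])
    def box(b): return W[b[1]:b[3],b[0]:b[2]].reshape(-1,3),p[b[1]:b[3],b[0]:b[2]].reshape(-1,3).astype(int)
    w,c=box(cap); 
    m=(abs(w[:,2]-.250)<.006)&(c.max(1)<110); print(n,"cap",m.sum(),np.nanmean(w[m],0).round(4), np.nanmin(w[m],0).round(4),np.nanmax(w[m],0).round(4))
    b=(325,160,400,200) if n=="scene" else (308,145,360,180)
    w,c=box(b); m=(abs(w[:,2]-.168)<.006)&(c.min(1)>90)
    q=w[m]; print("ring",m.sum(),q.mean(0).round(4),np.min(q,0).round(4),np.max(q,0).round(4),circ(q[:,:2]))
    w,c=box(st); sat=c.max(1)-c.min(1)
    m=(w[:,2]>.045)&(w[:,2]<.085)&(sat<40); q=w[m]
    print("strainer",m.sum(),np.histogram(q[:,2],8)[0],np.histogram(q[:,2],8)[1].round(3))
    np.save("/tmp/st_%s.npy"%n,q)
    t=q[q[:,2]>.056]; print(t.min(0).round(4),t.max(0).round(4))
    v=p.copy(); x=cv2.resize(v[st[1]-15:st[3]+15,st[0]-15:st[2]+15],None,fx=4,fy=4,interpolation=cv2.INTER_NEAREST)
    y=cv2.resize(v[cap[1]-5:cap[3],cap[0]-40:cap[2]],None,fx=4,fy=4,interpolation=cv2.INTER_NEAREST)
    H=max(x.shape[0],y.shape[0]); f=lambda a:cv2.copyMakeBorder(a,0,H-a.shape[0],0,0,cv2.BORDER_CONSTANT)
    save("crop_"+n,np.hstack([f(x),f(y)]))
E
python3 m.py
```

```text
scene cap 59 [0.6156 0.1563 0.25  ] [0.6002 0.1442 0.2448] [0.6299 0.1729 0.2536]
ring 199 [0.5411 0.1517 0.169 ] [0.4899 0.1135 0.162 ] [0.6232 0.1966 0.1739] (array([0.53906751, 0.15395363]), np.float64(0.040317992717361695))
strainer 416 [ 32  22  19  34  44 169  83  13] [0.045 0.048 0.052 0.055 0.058 0.061 0.065 0.068 0.071]
[ 0.4569 -0.2101  0.0561] [ 0.6073 -0.1001  0.0713]
side cap 61 [0.6155 0.1569 0.2501] [0.6028 0.1423 0.2452] [0.6293 0.1709 0.2528]
ring 252 [0.5433 0.1529 0.1692] [0.4906 0.1133 0.1625] [0.6165 0.1946 0.174 ] (array([0.5428848 , 0.15336833]), np.float64(0.041684798233246556))
strainer 532 [ 22  21  19  20  40 209 150  51] [0.045 0.048 0.051 0.054 0.057 0.061 0.064 0.067 0.07 ]
[ 0.4587 -0.2103  0.0562] [ 0.5797 -0.101   0.0698]
```

View pics/crop_side.png

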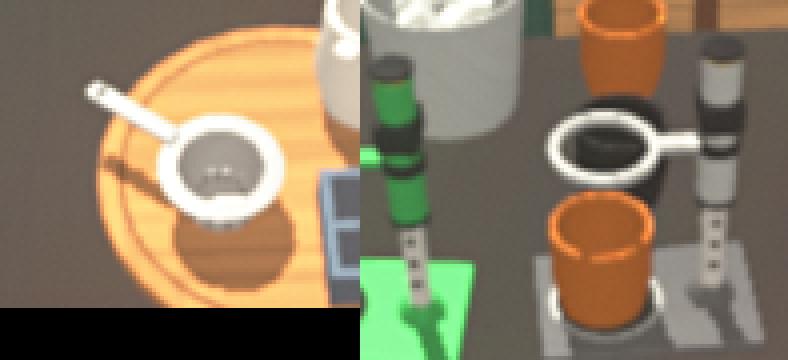

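The side crop shows the ring, cap and housing clearly, plus the strainer with its handle pointing up-left. Cap is at about (0.6155, 0.1565, 0.250), as it should be.

```bash
cat > m2.py <<'E'
from h import *
from m import circ
c0=np.array([.6155,.1566])
for n,b in [("scene",(325,160,400,200)),("side",(308,145,360,180))]:
    z=np.load("/tmp/%s0.npz"%n); p,d=z["p"],z["d"]; W=cloud(d,z["K"],z["T"])
    w=W[b[1]:b[3],b[0]:b[2]].reshape(-1,3); c=p[b[1]:b[3],b[0]:b[2]].reshape(-1,3).astype(int)
    q=w[(abs(w[:,2]-.168)<.006)&(c.min(1)>90)][:,:2]; C=np.array([.531,.154])
    for _ in range(5):
        r=np.linalg.norm(q-C,axis=1); C,rad=circ(q[(r>.033)&(r<.043)])
    print(n,"RING",C.round(4),rad.round(4),np.linalg.norm(c0-C).round(4),np.degrees(np.arctan2(*(c0-C)[::-1])).round(2))
    q=np.load("/tmp/st_%s.npy"%n); q=q[(q[:,2]>.057)&(q[:,2]<.067)]; C=np.median(q[:,:2],0)
    for _ in range(8):
        r=np.linalg.norm(q[:,:2]-C,axis=1); C,rad=circ(q[(r>.030)&(r<.0425)][:,:2])
    h=q[(r>.046)&(r<.108)]; hh=h[:,:2]-C; a=np.linalg.svd(hh-hh.mean(0))[2][0]; a*=np.sign(a@hh.mean(0))
    print("BOWL",C.round(4),rad.round(4),"handle n",len(h),"z",h[:,2].mean().round(4),"mean",hh.mean(0).round(4),"ang mean",np.degrees(np.arctan2(*hh.mean(0)[::-1])).round(2),"svd",np.degrees(np.arctan2(a[1],a[0])).round(2),"rmax",r[r<.12].max().round(3))
    V=W.reshape(-1,3); 
    for x0 in np.arange(.1,.9,.1): print(x0.round(1),[ (lambda t: round(float(np.nanpercentile(t,98)),2) if len(t)>5 else None)(V[(V[:,0]>x0)&(V[:,0]<x0+.1)&(V[:,1]>y)&(V[:,1]<y+.1)][:,2]) for y in np.arange(-.3,.7,.1)])
E
python3 m2.py | grep -v -E "^(scene|side) cap|^ring|^strainer|^\[ "
```

```text
scene RING [0.5305 0.1528] 0.0376 0.0851 2.57
BOWL [ 0.54   -0.1711] 0.0351 handle n 35 z 0.0646 mean [-0.0448  0.0406] ang mean 137.78 svd 153.68 rmax 0.106
0.1 [0.0, 0.01, 0.01, 0.02, 0.01, 0.0, 0.09, 0.09, 0.53, 0.53]
0.2 [0.0, 0.0, 0.0, 0.0, 0.17, 0.01, 0.0, 0.07, 0.01, None]
0.3 [0.0, 0.0, 0.0, 0.01, 0.25, 0.01, 0.13, 0.13, 0.13, None]
0.4 [0.03, 0.07, 0.03, 0.01, 0.17, 0.01, 0.13, 0.13, 0.13, None]
0.5 [0.06, 0.07, 0.03, 0.01, 0.17, 0.08, 0.08, 0.08, 0.08, None]
0.6 [0.06, 0.11, 0.12, 0.01, 0.25, 0.01, 0.0, 0.06, 0.0, None]
0.7 [0.05, 0.05, 0.03, 0.03, 0.08, 0.0, 0.14, 0.0, 0.0, None]
0.8 [0.05, 0.05, 0.03, 0.03, 0.19, 0.14, 0.23, 0.22, 0.0, -0.73]
side RING [0.5312 0.1533] 0.0376 0.0843 2.23
BOWL [ 0.5407 -0.1702] 0.0351 handle n 52 z 0.0652 mean [-0.0601  0.0483] ang mean 141.17 svd 140.08 rmax 0.103
0.1 [0.0, 0.01, 0.01, 0.01, 0.62, 0.0, 0.09, 0.09, 0.49, 0.48]
0.2 [0.0, 0.0, 0.0, 0.0, 0.17, 0.02, 0.01, 0.08, 0.01, None]
0.3 [0.0, 0.0, 0.0, 0.01, 0.25, 0.01, 0.13, 0.13, 0.13, None]
0.4 [0.03, 0.07, 0.02, 0.01, 0.17, 0.01, 0.13, 0.13, 0.13, None]
0.5 [0.06, 0.07, 0.03, 0.01, 0.17, 0.08, 0.08, 0.08, 0.08, None]
0.6 [0.06, 0.11, 0.12, 0.01, 0.25, 0.01, 0.0, 0.07, 0.0, None]
0.7 [0.05, 0.05, 0.03, 0.02, 0.09, 0.0, 0.14, 0.0, 0.0, None]
0.8 [0.05, 0.05, 0.03, 0.03, 0.2, 0.14, 0.23, 0.22, 0.0, None]
```

Call:
{"api": "apply_moves", "payload": {
  "plan": [
    [0, 0, 0, 10, -10, 30, 100],
    [0, 0, 2, 38, -38, 50, 100],
    [0, 0, 4, 66, -67, 60, 100],
    [0, 0, 6, 94, -96, 60, 100],
    [0, 0, 8, 122, -125, 60, 100],
    [0, 0, 10, 150, -153, 60, 100],
    [0, 0, 12, 178, -181, 60, 100],
    [0, 0, 14, 206, -210, 60, 100]
  ]
}}

```text
time: 0.77
eef_pos: [0.3594, 0.4202, 0.4645]
eef_rot: [-0.0, -0.005, 1.0, -0.0]
contact_force: [0.5, 1.4, 0.5]
opening: 0.085
grip_force: 0.0
```

Call:
{"api": "apply_moves", "payload": {
  "plan": [
    [0, 0, 2, 28, -28, 0, 100],
    [0, 0, 2, 56, -57, 0, 100],
    [0, 0, 2, 84, -86, 0, 100],
    [0, 0, 2, 112, -115, 0, 100],
    [0, 0, 2, 140, -143, 0, 100],
    [0, 0, 2, 168, -171, 0, 100],
    [0, 0, 2, 196, -200, 0, 100],
    [0, 0, 2, 224, -229, 0, 100]
  ]
}}

```text
time: 1.43
eef_pos: [0.5834, 0.1912, 0.4644]
eef_rot: [-0.0, -0.021, 1.0, -0.0]
contact_force: [0.7, 0.4, 0.2]
opening: 0.0855
grip_force: 0.0
```

```bash
python3 - <<'E'
from h import *
s=observe(); print(s["time"],s["eef_pos"].round(4) if hasattr(s["eef_pos"],"round") else s["eef_pos"],s["eef_rot"])
p,d,K,T=cam("wrist"); save("w1",p); np.savez("/tmp/w1.npz",p=p,d=d,K=K,T=T); print(np.array(camera_model("wrist")["T_tool_cam"]).round(3).tolist())
E
```

```text
1.4333 [0.5834 0.1912 0.4644] [-2.71597269e-04 -2.13607880e-02  9.99771794e-01 -5.07632833e-05]
[[-0.0, -0.962, -0.274, 0.069], [1.0, -0.0, -0.0, -0.0], [0.0, -0.274, 0.962, 0.03], [0.0, 0.0, 0.0, 1.0]]
```

View pics/w1.png

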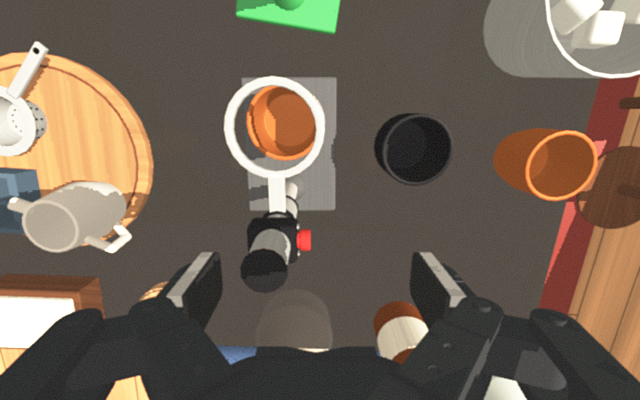

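The wrist view shows the cap at (264,270), the red button at (305,240) on the +y side, and the ring centred near (275,127). I'll measure these against the scene estimate.

```bash
python3 - <<'E'
from h import *
z=np.load("/tmp/w1.npz"); p,d,K,T=z["p"].astype(int),z["d"],z["K"],z["T"]; W=cloud(d,K,T)
q=W[235:300,235:300].reshape(-1,3); c=p[235:300,235:300].reshape(-1,3)
q=q[(abs(q[:,2]-.25)<.006)]; print("cap",len(q),q.mean(0),((q.max(0)+q.min(0))/2),np.ptp(q,axis=0))
m=(p[...,0]>150)&(p[...,1]<60)&(p[...,2]<70); m[:200]=0;m[280:]=0;m[:,:285]=0;m[:,330:]=0
b=W[m]; print("btn",m.sum(),np.nanmedian(b,0),np.nanmin(b,0),np.nanmax(b,0))
v,u=np.mgrid[60:190,210:340]; q=W[60:190,210:340].reshape(-1,3); c=p[60:190,210:340].reshape(-1,3)
q=q[(abs(q[:,2]-.169)<.006)&(c.min(1)>120)]; q=q[q[:,0]<.575]; C=(q.max(0)+q.min(0))/2; print("ring",len(q),C,np.ptp(q,axis=0))
E
```

```text
cap 1650 [0.61419065 0.15878587 0.2504587 ] [0.61506786 0.15843795 0.24829796] [0.03054047 0.02988981 0.00839112]
btn 19 [0.60719893 0.17969357 0.19818637] [0.60572662 0.17695869 0.19632998] [0.61945426 0.18587134 0.20647676]
ring 2772 [0.53251863 0.15451218 0.16839971] [0.08489746 0.08080233 0.00893945]
```

Call:
{"api": "apply_moves", "payload": {
  "plan": [
    [0, 0, 0, 16, -14, 0, 100],
    [0, 0, 0, 31.5, -28.5, 0, 100],
    [0, 0, 0, 31.5, -28.5, -30, 100],
    [0, 0, 0, 31.5, -28.5, -60, 100],
    [0, 0, 0, 31.5, -28.5, -85, 85],
    [0, 0, 0, 31.5, -28.5, -100, 75],
    [0, 0, 0, 31.5, -28.5, -108, 68],
    [0, 0, 0, 31.5, -28.5, -108, 66]
  ],
  "squeeze": 20
}}

```text
time: 2.15
eef_pos: [0.6132, 0.1641, 0.3546]
eef_rot: [-0.002, -0.021, 1.0, -0.001]
contact_force: [-1.0, -0.3, -0.1]
opening: 0.0565
grip_force: 0.0
```

Call:
{"api": "apply_moves", "payload": {
  "plan": [
    [0, 0, 0, 0, 0, 0, 60],
    [0, 0, 0, 0, 0, 0, 54],
    [0, 0, 0, 0, 0, 0, 48],
    [0, 0, 0, 0, 0, 0, 42],
    [0, 0, 0, 0, 0, 0, 40],
    [0, 0, 0, 0, 0, 0, 40]
  ],
  "squeeze": 20
}}

```text
time: 2.65
eef_pos: [0.6147, 0.1605, 0.3582]
eef_rot: [0.001, -0.02, 1.0, -0.002]
contact_force: [-1.5, -11.3, 0.9]
opening: 0.0406
grip_force: 21.5
```

```bash
python3 - <<'E'
from h import *
s=observe(); print({k:np.round(s[k],4).tolist() for k in ["time","eef_pos","contact_force","torque","opening","grip_force"]})
p,d,K,T=cam("wrist"); save("w2",p[150:400,150:480])
E
```

```text
{'time': 2.65, 'eef_pos': [0.6147, 0.1605, 0.3582], 'contact_force': [-1.5379, -11.3269, 0.8655], 'torque': [-1.7914, 0.2002, 0.1971], 'opening': 0.0406, 'grip_force': 21.456}
```

View pics/w2.png

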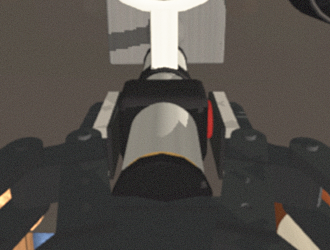

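The picture shows the pads on the red button (210,115 in the crop) and on the housing back; the 40.6 mm opening means it is fully pressed. Ease the side load and go down.

Call:
{"api": "apply_moves", "payload": {
  "plan": [
    [0, 0, 0, 0, -2, 0, 40],
    [0, 0, 0, 0, -3, -1, 40],
    [0, 0, 0, 0, -3, -2, 40],
    [0, 0, 0, 0, -3, -3, 40],
    [0, 0, 0, 0, -3, -4, 40],
    [0, 0, 0, 0, -3, -5, 40],
    [0, 0, 0, 0, -3, -6, 40],
    [0, 0, 0, 0, -3, -7, 40]
  ]
}}

```text
time: 3.37
eef_pos: [0.6145, 0.1599, 0.3512]
eef_rot: [0.001, -0.021, 1.0, -0.001]
contact_force: [-0.5, -5.9, 4.1]
opening: 0.0404
grip_force: 21.4
```

Call:
{"api": "apply_moves", "payload": {
  "plan": [
    [0, 0, 0, 0, 0, -1, 40],
    [0, 0, 0, 0, 0, -2, 40],
    [0, 0, 0, 0, 0, -3, 40],
    [0, 0, 0, 0, 0, -4, 40],
    [0, 0, 0, 0, 0, -5, 40],
    [0, 0, 0, 0, 0, -5, 40]
  ]
}}

```text
time: 3.87
eef_pos: [0.6145, 0.1599, 0.3459]
eef_rot: [0.001, -0.021, 1.0, -0.001]
contact_force: [-1.1, -5.8, 0.4]
opening: 0.0402
grip_force: 21.2
```

Call:
{"api": "apply_moves", "payload": {
  "plan": [
    [0, 0, 0, 0, 0, 0, 55],
    [0, 0, 0, 0, 0, 0, 70],
    [0, 0, 0, 0, 2, 0, 75],
    [0, 0, 0, 0, 2, 20, 75],
    [0, 0, 0, 0, 2, 50, 75],
    [0, 0, 0, 0, 2, 85, 75],
    [0, 0, 0, 0, 2, 110, 60],
    [0, 0, 0, 0, 2, 110, 40]
  ]
}}

```text
time: 4.53
eef_pos: [0.6155, 0.1641, 0.4615]
eef_rot: [0.005, -0.021, 1.0, 0.002]
contact_force: [1.4, 0.0, -0.3]
opening: 0.0409
grip_force: 0.0
```

```bash
cat > cap.py <<'E'
from h import *
s=observe(); print(s["time"],np.round(s["eef_pos"],4),np.round(s["contact_force"],1),s["opening"])
for n,(x0,y0,x1,y1) in [("side",(340,125,375,215)),("scene",(360,150,400,235))]:
    p,d,K,T=cam(n); W=cloud(d,K,T)
    q=W[y0:y1,x0:x1].reshape(-1,3); q=q[(np.hypot(q[:,0]-.615,q[:,1]-.158)<.012)&(q[:,2]>.19)&(q[:,2]<.26)]
    print(n,"cap z",len(q),np.percentile(q[:,2],[50,80,95]).round(4) if len(q) else None)
    b=(308,145,345,190) if n=="side" else (335,160,375,205)
    q=W[b[1]:b[3],b[0]:b[2]].reshape(-1,3); c=p[b[1]:b[3],b[0]:b[2]].reshape(-1,3); r=np.hypot(q[:,0]-.531,q[:,1]-.1542)
    m=(abs(r-.0375)<.003)&(q[:,2]>.12)&(q[:,2]<.175)&(c.min(1)>120); print("ring z",m.sum(),np.median(q[m,2]).round(4))
E
python3 cap.py
```

```text
4.5333 [0.6155 0.1641 0.4615] [ 1.4  0.  -0.3] 0.04088363706977564
side cap z 77 [0.2219 0.2377 0.2387]
ring z 141 0.1568
scene cap z 68 [0.2267 0.2374 0.2386]
ring z 111 0.1569
```

Call:
{"api": "apply_moves", "payload": {
  "plan": [
    [0, 0, 0, 0, -2, 0, 0],
    [0, 0, 0, 0, -3.5, -5, 0],
    [0, 0, 0, 0, -3.5, -15, 0],
    [0, 0, 0, 0, -3.5, -25, 0],
    [0, 0, 0, 0, -3.5, -32, 0],
    [0, 0, 0, 0, -3.5, -36, 0],
    [0, 0, 0, 0, -3.5, -36, 0],
    [0, 0, 0, 0, -3.5, -36, 0]
  ]
}}

```text
time: 5.3
eef_pos: [0.614, 0.1599, 0.4183]
eef_rot: [-0.0, -0.021, 1.0, -0.0]
contact_force: [0.5, 0.4, 0.5]
opening: 0.0002
grip_force: 0.0
```

Call:
{"api": "apply_moves", "payload": {
  "plan": [
    [0, 0, 0, 0, 0, -2, 0],
    [0, 0, 0, 0, 0, -4, 0],
    [0, 0, 0, 0, 0, -5, 0],
    [0, 0, 0, 0, 0, -6, 0],
    [0, 0, 0, 0, 0, -7, 0],
    [0, 0, 0, 0, 0, -8, 0],
    [0, 0, 0, 0, 0, -8, 0]
  ]
}}

```text
time: 5.88
eef_pos: [0.614, 0.1599, 0.4106]
eef_rot: [0.0, -0.021, 1.0, 0.0]
contact_force: [-0.2, -0.3, 0.7]
opening: 0.0004
grip_force: 0.0
```

Call:
{"api": "apply_moves", "payload": {
  "plan": [
    [0, 0, 0, 0, 0, -1, 0],
    [0, 0, 0, 0, 0, -2, 0],
    [0, 0, 0, 0, 0, -3, 0],
    [0, 0, 0, 0, 0, -4, 0],
    [0, 0, 0, 0, 0, -5, 0],
    [0, 0, 0, 0, 0, -6, 0]
  ]
}}

```text
time: 6.38
eef_pos: [0.6141, 0.1599, 0.405]
eef_rot: [0.0, -0.021, 1.0, 0.0]
contact_force: [-0.8, -1.3, 5.7]
opening: -0.0002
grip_force: 3.2
```

Call:
{"api": "apply_moves", "payload": {
  "plan": [
    [0, 0, 0, 0, 0, -0.5, 0],
    [0, 0, 0, 0, 0, -1, 0],
    [0, 0, 0, 0, 0, -1.5, 0],
    [0, 0, 0, 0, 0, -2, 0],
    [0, 0, 0, 0, 0, -2, 0]
  ]
}}

```text
time: 6.8
eef_pos: [0.6142, 0.1599, 0.4029]
eef_rot: [0.0, -0.021, 1.0, 0.0]
contact_force: [0.2, -0.6, 4.1]
opening: -0.0002
grip_force: 2.4
```

Sliding at about 4–6 N. Continue in 2 mm steps.

Call:
{"api": "apply_moves", "payload": {
  "plan": [
    [0, 0, 0, 0, 0, -0.5, 0],
    [0, 0, 0, 0, 0, -1, 0],
    [0, 0, 0, 0, 0, -1.5, 0],
    [0, 0, 0, 0, 0, -2, 0],
    [0, 0, 0, 0, 0, -2, 0]
  ]
}}

```text
time: 7.22
eef_pos: [0.6141, 0.1599, 0.4007]
eef_rot: [0.0, -0.021, 1.0, 0.0]
contact_force: [0.8, 0.1, 3.2]
opening: -0.0002
grip_force: 2.2
```

Call:
{"api": "apply_moves", "payload": {
  "plan": [
    [0, 0, 0, 0, 0, -0.5, 0],
    [0, 0, 0, 0, 0, -1, 0],
    [0, 0, 0, 0, 0, -1.5, 0],
    [0, 0, 0, 0, 0, -2, 0],
    [0, 0, 0, 0, 0, -2, 0]
  ]
}}

```text
time: 7.63
eef_pos: [0.6137, 0.1598, 0.3981]
eef_rot: [-0.001, -0.021, 1.0, -0.0]
contact_force: [0.1, 0.3, 1.2]
opening: 0.0
grip_force: 0.2
```

Call:
{"api": "apply_moves", "payload": {
  "plan": [
    [0, 0, 0, 0, 0, -0.3, 0],
    [0, 0, 0, 0, 0, -0.6, 0],
    [0, 0, 0, 0, 0, -1, 0],
    [0, 0, 0, 0, 0, -1, 0]
  ]
}}

```text
time: 7.97
eef_pos: [0.6137, 0.1598, 0.3978]
eef_rot: [-0.0, -0.021, 1.0, -0.0]
contact_force: [-2.2, -0.3, 5.4]
opening: 0.0004
grip_force: 2.2
```

```bash
python3 cap.py; python3 - <<'E'
from h import *
p,d,K,T=cam("wrist"); save("w3",p[150:400,150:480])
W=cloud(d,K,T); m=(p[...,0]>130)&(p[...,1]<60)&(p[...,2]<70)&(abs(W[...,0]-.614)<.02)&(abs(W[...,1]-.185)<.02)&(W[...,2]>.14); b=W[m]
print(m.sum(),np.argwhere(m).mean(0) if m.any() else 0,b.mean(0) if m.any() else 0,b.max(0) if m.any() else 0)
E
```

```text
7.9667 [0.6137 0.1598 0.3978] [-2.2 -0.3  5.4] 0.00036127963513060365
side cap z 95 [0.2286 0.248  0.2553]
ring z 150 0.1439
scene cap z 87 [0.2328 0.2502 0.2574]
ring z 105 0.144
14 [214.92857143 345.5       ] [0.60749248 0.17829494 0.17601603] [0.61719919 0.18151418 0.18108173]
```

View pics/w3.png

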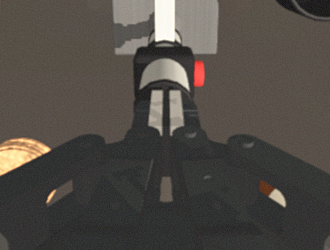

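The button looks out again (red at (199,73)), and 1 mm of command moved the tube only 0.3 mm. One gentle test push to confirm, well under 20 N.

Call:
{"api": "apply_moves", "payload": {
  "plan": [
    [0, 0, 0, 0, 0, -0.5, 0],
    [0, 0, 0, 0, 0, -1, 0],
    [0, 0, 0, 0, 0, -1, 0]
  ]
}}

```text
time: 8.37
eef_pos: [0.614, 0.1599, 0.3962]
eef_rot: [-0.0, -0.021, 1.0, -0.0]
contact_force: [-0.4, 0.4, 0.1]
opening: 0.0
grip_force: 0.0
```

Call:
{"api": "apply_moves", "payload": {
  "plan": [
    [0, 0, 0, 0, 0, -0.3, 0],
    [0, 0, 0, 0, 0, -0.6, 0],
    [0, 0, 0, 0, 0, -0.6, 0]
  ]
}}

```text
time: 8.62
eef_pos: [0.614, 0.1598, 0.3959]
eef_rot: [-0.0, -0.021, 1.0, -0.0]
contact_force: [-0.3, 0.6, -0.1]
opening: 0.0001
grip_force: 0.1
```

```bash
python3 cap.py; python3 - <<'E'
from h import *
p,d,K,T=cam("wrist"); save("w4",cv2.resize(p[180:260,270:400],None,fx=4,fy=4,interpolation=cv2.INTER_NEAREST))
E
```

```text
8.6167 [0.614  0.1598 0.3959] [-0.3  0.6 -0.1] 9.804505651883783e-05
side cap z 100 [0.226  0.2434 0.2516]
ring z 145 0.1418
scene cap z 97 [0.2313 0.2463 0.2551]
ring z 104 0.142
```

View pics/w4.png

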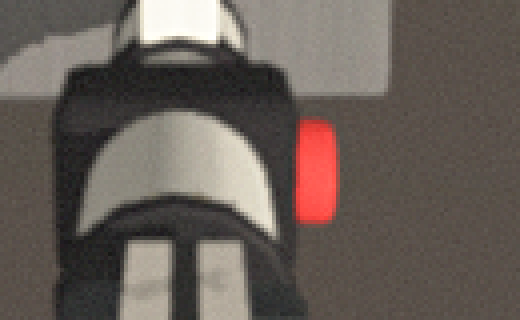

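The enlarged view shows the red button at (318,172) sticking out about 40 px for a 100 px diameter; compare this ratio with the first wrist picture, where it was fully out.

```bash
python3 - <<'E'
import cv2,numpy as np
for f,b in [("w1",(285,215,330,265)),("w3",(180,50,230,100)),("w4",(280,100,360,240))]:
    p=cv2.imread("pics/%s.png"%f)[...,::-1].astype(int)[b[1]:b[3],b[0]:b[2]]
    k=4 if f=="w4" else 1
    m=(p[...,0]-np.maximum(p[...,1],p[...,2])); w=m/ (np.percentile(m[m>60],80))
    w=np.clip(w,0,1); w[w<.1]=0; print(f,"width",np.sort(w.sum(1)/k)[-int(8*k):].mean().round(2),"height",np.sort(w.sum(0)/k)[-int(4*k):].mean().round(2),w.sum()/k/k)
E
```

```text
w1 width 14.29 height 20.83 277.95930232558135
w3 width 10.16 height 25.08 245.67439165701037
w4 width 10.21 height 25.19 247.4825581395349
```

Ratio 0.69 fully out versus 0.41 now: the button is still ~4 mm in, so that was stick-slip. Continue gently while monitoring the ratio.

Call:
{"api": "apply_moves", "payload": {
  "plan": [
    [0, 0, 0, 0, 0, -0.4, 0],
    [0, 0, 0, 0, 0, -0.8, 0],
    [0, 0, 0, 0, 0, -1.2, 0],
    [0, 0, 0, 0, 0, -1.2, 0]
  ]
}}

```text
time: 9.1
eef_pos: [0.614, 0.1599, 0.3953]
eef_rot: [0.0, -0.021, 1.0, 0.0]
contact_force: [-0.6, 0.1, 1.4]
opening: -0.0002
grip_force: 0.5
```

```bash
cat > btn.py <<'E'
from h import *
p,d,K,T=cam("wrist"); s=observe(); q=p[180:270,310:400].astype(int); m=q[...,0]-np.maximum(q[...,1],q[...,2]); w=np.clip(m/np.percentile(m[m>60],80),0,1); w[w<.1]=0
W=np.sort(w.sum(1))[-8:].mean(); H=np.sort(w.sum(0))[-4:].mean(); print("ratio",round(W/H,3),W.round(2),H.round(2),"z",s["eef_pos"][2],"F",np.round(s["contact_force"],1))
E
python3 btn.py
```

```text
ratio 0.408 10.25 25.11 z 0.3951974491970161 F [-1.3 -0.4  3.8]
```

Call:
{"api": "apply_moves", "payload": {
  "plan": [
    [0, 0, 0, 0, 0, -0.4, 0],
    [0, 0, 0, 0, 0, -0.8, 0],
    [0, 0, 0, 0, 0, -1, 0],
    [0, 0, 0, 0, 0, -1, 0],
    [0, 0, 0, 0, 0, -1, 0]
  ]
}}

```text
time: 9.57
eef_pos: [0.6139, 0.1599, 0.3935]
eef_rot: [-0.0, -0.021, 1.0, -0.0]
contact_force: [0.0, -0.1, 0.1]
opening: -0.0001
grip_force: 0.0
```

```bash
python3 btn.py
```

```text
ratio 0.409 10.33 25.23 z 0.3935525840600004 F [ 0.7 -0.2 -0.1]
```

Call:
{"api": "apply_moves", "payload": {
  "plan": [
    [0, 0, 0, 0, 0, -0.4, 0],
    [0, 0, 0, 0, 0, -0.8, 0],
    [0, 0, 0, 0, 0, -1.2, 0],
    [0, 0, 0, 0, 0, -1.5, 0],
    [0, 0, 0, 0, 0, -1.5, 0]
  ]
}}

```text
time: 10.03
eef_pos: [0.614, 0.1598, 0.3925]
eef_rot: [0.0, -0.021, 1.0, 0.0]
contact_force: [0.4, 0.4, 0.3]
opening: -0.0002
grip_force: 0.0
```

```bash
python3 btn.py
```

```text
ratio 0.444 11.12 25.07 z 0.3922867023097417 F [-0.4 -0.8 -0.3]
```

```bash
python3 btn.py; python3 btn.py
```

```text
ratio 0.445 11.14 25.06 z 0.3921988444113891 F [-0.8 -0.5 -1.1]
ratio 0.449 11.21 24.94 z 0.39214472774566 F [-0.1 -0.3  0.3]
```

Call:
{"api": "apply_moves", "payload": {
  "plan": [
    [0, 0, 0, 0, 0, -0.3, 0],
    [0, 0, 0, 0, 0, -0.6, 0],
    [0, 0, 0, 0, 0, -0.8, 0],
    [0, 0, 0, 0, 0, -0.8, 0]
  ]
}}

```text
time: 10.52
eef_pos: [0.614, 0.1598, 0.3915]
eef_rot: [-0.0, -0.021, 1.0, -0.0]
contact_force: [0.0, 0.3, 0.7]
opening: 0.0001
grip_force: 0.2
```

```bash
python3 btn.py; python3 btn.py
```

```text
ratio 0.462 11.65 25.18 z 0.39151809885296235 F [-0.2 -0.1  1. ]
ratio 0.464 11.67 25.18 z 0.3915430930048505 F [ 0.3  0.3 -0.7]
```

Call:
{"api": "apply_moves", "payload": {
  "plan": [
    [0, 0, 0, 0, 0, -0.3, 0],
    [0, 0, 0, 0, 0, -0.6, 0],
    [0, 0, 0, 0, 0, -0.8, 0],
    [0, 0, 0, 0, 0, -0.8, 0]
  ]
}}

```text
time: 10.95
eef_pos: [0.614, 0.1598, 0.3907]
eef_rot: [-0.0, -0.021, 1.0, 0.0]
contact_force: [0.0, -0.5, -0.4]
opening: 0.0002
grip_force: 0.0
```

```bash
python3 btn.py; python3 cap.py
```

```text
ratio 0.652 16.31 25.02 z 0.39070459323022755 F [-0.3 -0.5 -0.3]
11.0 [0.614  0.1599 0.3907] [-0.3 -0.5 -0.3] 0.00014510231054992096
side cap z 102 [0.2251 0.2419 0.2494]
ring z 149 0.1351
scene cap z 98 [0.2296 0.2444 0.2516]
ring z 115 0.1349
```

The button ratio jumped to 0.65: it popped out with the tube about 34 mm down, and no load remains. Off to the strainer.

Call:
{"api": "apply_moves", "payload": {
  "plan": [
    [0, 0, 0, 0, 0, 25, 0],
    [0, 0, -5, -4, -12, 45, 10],
    [0, 0, -11, -18, -46, 45, 30],
    [0, 0, -17, -33, -81, 45, 45],
    [0, 0, -23, -48, -116, 45, 45],
    [0, 0, -29, -63, -152, 30, 45],
    [0, 0, -35, -78, -188, 10, 45],
    [0, 0, -42, -92, -224, -10, 45]
  ]
}}

```text
time: 11.77
eef_pos: [0.5224, -0.0623, 0.3829]
eef_rot: [0.001, 0.341, 0.94, 0.0]
contact_force: [0.7, 0.0, -0.2]
opening: 0.038
grip_force: 0.0
```

Call:
{"api": "apply_moves", "payload": {
  "plan": [
    [0, 0, 0, -14, -34, -10, 45],
    [0, 0, 0, -28, -68, -20, 45],
    [0, 0, 0, -28, -68, -20, 45],
    [0, 0, 0, -28, -68, -20, 45]
  ],
  "squeeze": 80
}}

```text
time: 12.1
eef_pos: [0.4942, -0.1309, 0.3624]
eef_rot: [-0.0, 0.341, 0.94, -0.0]
contact_force: [0.6, -0.4, 0.6]
opening: 0.0387
grip_force: 0.0
```

```bash
python3 - <<'E'
from h import *
s=observe(); print(s["time"],np.round(s["eef_pos"],4),np.round(s["eef_rot"],4),s["opening"],np.round(s["joint_positions"],2))
p,d,K,T=cam("wrist"); save("w5",p); np.savez("/tmp/w5.npz",p=p,d=d,K=K,T=T)
E
```

```text
12.1 [ 0.4942 -0.1309  0.3624] [-4.000e-04  3.408e-01  9.401e-01 -4.000e-04] 0.0386981557727124 [-0.16  0.37  0.41  1.96 -0.19  0.85  1.23]
```

View pics/w5.png

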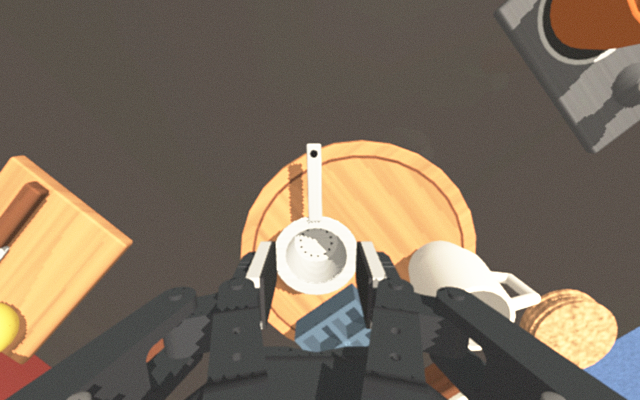

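The wrist view shows the bowl at (316,255) and the handle running from (315,220) to its free end at (314,147), nicely between the fingers' plane. I'll measure them.

```bash
cat > st.py <<'E'
from h import *
import sys
def circ(P):
    A=np.c_[2*P,np.ones(len(P))]; s=np.linalg.lstsq(A,(P**2).sum(1),rcond=None)[0]; return s[:2],np.sqrt(s[2]+s[:2]@s[:2])
z=np.load("/tmp/w5.npz"); p,d,K,T=z["p"].astype(int),z["d"],z["K"],z["T"]; W=cloud(d,K,T)
q=W[135:300,270:362].reshape(-1,3); c=p[135:300,270:362].reshape(-1,3)
m=(abs(q[:,2]-.063)<.006)&(c.max(1)-c.min(1)<50)&(c.min(1)>80); q=q[m]
C=np.array([.5404,-.1706])
for _ in range(8):
    r=np.linalg.norm(q[:,:2]-C,axis=1); C,rad=circ(q[(r>.036)&(r<.043)][:,:2])
r=np.linalg.norm(q[:,:2]-C,axis=1); h=q[(r>.048)&(r<.108)]; hh=h[:,:2]-C; o=hh.mean(0)
a=np.linalg.svd(hh-o)[2][0]; a*=np.sign(a@o)
print("bowl",C.round(4),rad.round(4),"handle",len(h),"z",np.median(h[:,2]).round(4),"ang",np.degrees(np.arctan2(o[1],o[0])).round(2),np.degrees(np.arctan2(a[1],a[0])).round(2),"rmax",r[r<.12].max().round(4),"width",np.ptp((hh-o)@[-a[1],a[0]]).round(4),"p60",(C+o+a*(.060-a@o)).round(4))
E
python3 st.py
```

```text
bowl [ 0.54 -0.17] 0.038 handle 840 z 0.0667 ang 141.08 141.48 rmax 0.1031 width 0.0118 p60 [ 0.4934 -0.1322]
```

Call:
{"api": "apply_moves", "payload": {
  "plan": [
    [0, 0, 1, 0, 0, -30, 45],
    [0, 0, 1, 0, 0, -65, 45],
    [0, 0, 1, 0, 0, -95, 45],
    [0, 0, 1, 0, 0, -115, 45],
    [0, 0, 1, 0, 0, -130, 45],
    [0, 0, 1, 0, 0, -138, 45],
    [0, 0, 1, 0, 0, -144, 45],
    [0, 0, 1, 0, 0, -144, 45]
  ]
}}

```text
time: 12.82
eef_pos: [0.4957, -0.1279, 0.2183]
eef_rot: [-0.0, 0.33, 0.944, 0.0]
contact_force: [0.3, -0.2, 0.2]
opening: 0.0386
grip_force: 0.0
```

Call:
{"api": "apply_moves", "payload": {
  "plan": [
    [0, 0, 0, -2, -4, -1, 45],
    [0, 0, 0, -2, -4.5, -1, 45],
    [0, 0, 0, -2, -4.5, -1, 45]
  ]
}}

```text
time: 13.07
eef_pos: [0.4936, -0.1338, 0.2185]
eef_rot: [0.001, 0.331, 0.944, 0.0]
contact_force: [-0.0, 0.6, -0.0]
opening: 0.0385
grip_force: 0.0
```

Call:
{"api": "apply_moves", "payload": {
  "plan": [
    [0, 0, 0, 0, 0, 0, 30],
    [0, 0, 0, 0, 0, 0, 20],
    [0, 0, 0, 0, 0, 0, 12],
    [0, 0, 0, 0, 0, 0, 5],
    [0, 0, 0, 0, 0, 0, 5],
    [0, 0, 0, 0, 0, 0, 5]
  ],
  "squeeze": 80
}}

```text
time: 13.57
eef_pos: [0.4934, -0.1331, 0.2179]
eef_rot: [-0.0, 0.33, 0.944, 0.0]
contact_force: [-0.9, 2.4, 3.7]
opening: 0.0098
grip_force: 78.1
```

Call:
{"api": "apply_moves", "payload": {
  "plan": [
    [0, 0, 0, 0, 0, 3, 5],
    [0, 0, 0, 0, 0, 8, 5],
    [0, 0, 0, 0, 0, 18, 5],
    [0, 0, 0, 0, 0, 34, 5],
    [0, 0, 0, 0, 0, 54, 5],
    [0, 0, 0, 0, 0, 76, 5],
    [0, 0, 0, 0, 0, 98, 5],
    [0, 0, 0, 0, 0, 120, 5]
  ]
}}

```text
time: 14.23
eef_pos: [0.493, -0.1334, 0.3394]
eef_rot: [0.0, 0.33, 0.944, -0.0]
contact_force: [0.2, -0.0, -0.5]
opening: 0.0102
grip_force: 77.9
```

```bash
cat > held.py <<'E'
from h import *
import sys
def circ(P):
    A=np.c_[2*P,np.ones(len(P))]; s=np.linalg.lstsq(A,(P**2).sum(1),rcond=None)[0]; return s[:2],np.sqrt(s[2]+s[:2]@s[:2])
# held strainer in wrist image -> rim points, plane, centre ; relative to TCP (world axes)
s=observe(); t=np.array(s["eef_pos"]); p,d,K,T=cam("wrist"); save(sys.argv[1],p); W=cloud(d,K,T)
q=W.reshape(-1,3)-t; c=p.reshape(-1,3).astype(int); A=T[:3,:3]
qr=s["eef_rot"]; X=R.from_quat([qr[1],qr[2],qr[3],qr[0]]).as_matrix()[:,0]; X[2]=0; X/=np.linalg.norm(X)
m=(c.max(1)-c.min(1)<50)&(c.min(1)>90)&(q[:,2]<-.14)&(q[:,2]>-.172); q=q[m]
C=-X[:2]*.060
for _ in range(8):
    r=np.linalg.norm(q[:,:2]-C,axis=1); k=(r>.0355)&(r<.0415); C,rad=circ(q[k][:,:2])
e=q[k]; z0=np.median(e[:,2])
for _ in range(4):
    M=np.c_[e[:,:2]-C,np.ones(len(e))]; co=np.linalg.lstsq(M,e[:,2],rcond=None)[0]; e=e[abs(M@co-e[:,2])<.003]
print("t",s["time"],"tcp",t.round(4),"rot",np.round(qr,3),"F",np.round(s["contact_force"],1),"open",s["opening"])
print("n",len(e),"C-tcp",C.round(4),"rad",rad.round(4),"rim z-tcp",co[2].round(4),"world",(C+t[:2]).round(4),(co[2]+t[2]).round(4),"slope deg along handle",np.degrees(co[:2]@X[:2]).round(2),"across",np.degrees(co[:2]@[-X[1],X[0]]).round(2),"X head",np.degrees(np.arctan2(X[1],X[0])).round(1))
E
python3 held.py w6
```

```text
t 14.2333 tcp [ 0.493  -0.1334  0.3394] rot [ 0.     0.33   0.944 -0.   ] F [ 0.2 -0.  -0.5] open 0.010185210585208604
n 382 C-tcp [-0.0129  0.0103] rad 0.0038 rim z-tcp -0.1516 world [ 0.4801 -0.1231] 0.1878 slope deg along handle -0.42 across -0.23 X head 141.4
```

View pics/w6.png

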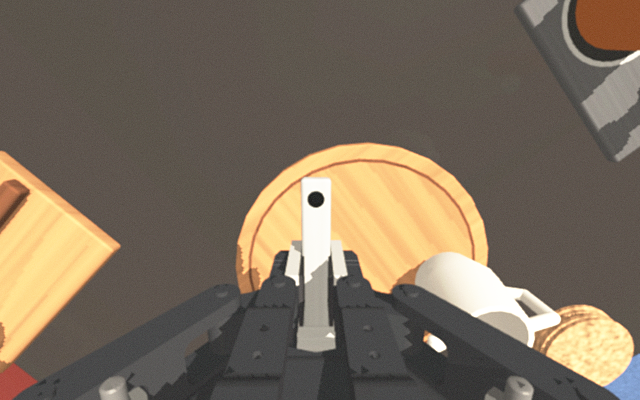

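The strainer is up and level, held by the handle (centre line x≈315, free end at (315,180)). Now I'll swing over the ring, turning the handle to about 110°.

Call:
{"api": "apply_moves", "payload": {
  "plan": [
    [0, 0, -1, 0, 8, 10, 5],
    [0, 0, -4, 1, 28, 22, 5],
    [0, 0, -8, 2, 54, 32, 5],
    [0, 0, -12, 4, 82, 36, 5],
    [0, 0, -16, 6, 112, 36, 5],
    [0, 0, -20, 8, 142, 36, 5],
    [0, 0, -24, 10, 172, 36, 5],
    [0, 0, -27, 11, 202, 36, 5]
  ]
}}

```text
time: 14.95
eef_pos: [0.5041, 0.07, 0.3744]
eef_rot: [0.0, 0.543, 0.84, 0.0]
contact_force: [0.1, 0.6, -0.6]
opening: 0.0098
grip_force: 78.1
```

Call:
{"api": "apply_moves", "payload": {
  "plan": [
    [0, 0, -1, 1, 30, 0, 5],
    [0, 0, -2, 2, 60, 0, 5],
    [0, 0, -3, 4, 88, 0, 5],
    [0, 0, -4, 5, 112, 0, 5],
    [0, 0, -4, 6, 130, 0, 5],
    [0, 0, -4, 6.5, 138, -2, 5],
    [0, 0, -4, 6.5, 140, -4, 5],
    [0, 0, -4, 6.5, 140, -4, 5]
  ]
}}

```text
time: 15.62
eef_pos: [0.5106, 0.2082, 0.3693]
eef_rot: [-0.0, 0.57, 0.821, -0.001]
contact_force: [-0.2, -0.7, -0.9]
opening: 0.0096
grip_force: 78.1
```

```bash
cat > fit.py <<'E'
from h import *
import sys
def circ(P):
    A=np.c_[2*P,np.ones(len(P))]; s=np.linalg.lstsq(A,(P**2).sum(1),rcond=None)[0]; return s[:2],np.sqrt(s[2]+s[:2]@s[:2])
s=observe(); t=np.array(s["eef_pos"]); q=s["eef_rot"]; print(s["time"],t.round(4),"yhead",2*np.degrees(np.arctan2(q[2],q[1]))-90,"F",np.round(s["contact_force"],1),s["opening"])
zr=t[2]-.155; im=[]
for n in ["side","scene"]:
    p,d,K,T=cam(n); W=cloud(d,K,T); c=p.astype(int); g=(c.max(2)-c.min(2)<50)&(c.min(2)>85)
    im.append(cv2.resize(p[90:230,270:410],None,fx=2.8,fy=2.8))
    for nm,z,c0,lo,hi in [("rim",zr,np.array([.531,.1535]),.0335,.042),("ring",.135,np.array([.531,.1535]),.0335,.042)]:
        m=g&(abs(W[...,2]-z)<.006)&(np.hypot(W[...,0]-c0[0],W[...,1]-c0[1])<.06)
        if m.sum()<20: print(n,nm,m.sum()); continue
        v,u=np.nonzero(m); w=W[m]; C=c0.copy()
        for _ in range(10):
            r=np.linalg.norm(w[:,:2]-C,axis=1); k=(r>lo)&(r<hi)
            if k.sum()<15: break
            C,rad=circ(w[k][:,:2])
        a=np.degrees(np.arctan2(*(w[k][:,:2]-C).T[::-1])); print(n,nm,k.sum(),C.round(4),rad.round(4),"z",np.median(w[k][:,2]).round(4),"arc",np.histogram(a,8,(-180,180))[0], "ymin",np.percentile(w[:,1],1).round(4),"x",np.percentile(w[:,0],[1,99]).round(4))
save(sys.argv[1],np.hstack(im))
E
python3 fit.py f1
```

```text
15.6167 [0.5106 0.2082 0.3693] yhead 20.440815278268772 F [-0.2 -0.7 -0.9] 0.009642564368329217
side rim 119 [0.5318 0.1519] 0.0371 z 0.2138 arc [14 17 17 18 12 10 20 11] ymin 0.1128 x [0.495  0.5689]
side ring 139 [0.5309 0.153 ] 0.0373 z 0.1352 arc [21 25 21 19 18  8 11 16] ymin 0.1143 x [0.4923 0.5886]
scene rim 104 [0.5303 0.1508] 0.0372 z 0.2138 arc [12 12 15 15 12 10 18 10] ymin 0.113 x [0.4926 0.5683]
scene ring 114 [0.5306 0.1522] 0.0374 z 0.1352 arc [14 15 20 20 15 14  4 12] ymin 0.1135 x [0.4908 0.5901]
```

View pics/f1.png

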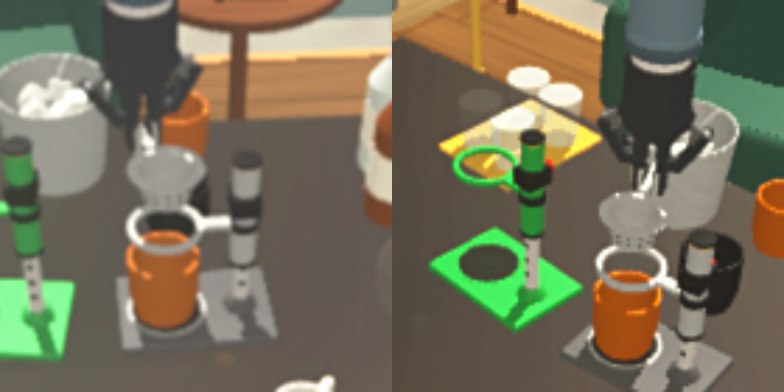

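The strainer hangs level right over the ring (side bowl (165,165), ring (165,228) in the composite); it needs about 1 mm in +y. Descend.

Call:
{"api": "apply_moves", "payload": {
  "plan": [
    [0, 0, 0, 0, 1, -8, 5],
    [0, 0, 0, 0, 1.2, -20, 5],
    [0, 0, 0, 0, 1.2, -32, 5],
    [0, 0, 0, 0, 1.2, -42, 5],
    [0, 0, 0, 0, 1.2, -50, 5],
    [0, 0, 0, 0, 1.2, -57, 5],
    [0, 0, 0, 0, 1.2, -63, 5],
    [0, 0, 0, 0, 1.2, -66, 5]
  ]
}}

```text
time: 16.38
eef_pos: [0.5106, 0.2099, 0.3026]
eef_rot: [-0.0, 0.57, 0.821, -0.001]
contact_force: [0.8, -0.5, -1.4]
opening: 0.0099
grip_force: 78.1
```

Call:
{"api": "apply_moves", "payload": {
  "plan": [
    [0, 0, 0, 0, 0, -1, 5],
    [0, 0, 0, 0, 0, -2, 5],
    [0, 0, 0, 0, 0, -3, 5],
    [0, 0, 0, 0, 0, -4, 5],
    [0, 0, 0, 0, 0, -5, 5],
    [0, 0, 0, 0, 0, -5, 5]
  ]
}}

```text
time: 16.88
eef_pos: [0.5108, 0.21, 0.2987]
eef_rot: [0.0, 0.57, 0.821, 0.0]
contact_force: [-0.4, -1.7, -1.4]
opening: 0.01
grip_force: 78.1
```

```bash
python3 fit.py f2
```

```text
16.8833 [0.5108 0.21   0.2987] yhead 20.43996645284261 F [-0.4 -1.7 -1.4] 0.009984567361492839
side rim 118 [0.5327 0.154 ] 0.0371 z 0.1429 arc [14 18 17 12 10 13 19 15] ymin 0.1147 x [0.4955 0.574 ]
side ring 89 [0.5313 0.155 ] 0.0388 z 0.1354 arc [17 28 28 11  2  1  0  2] ymin 0.1136 x [0.4924 0.5889]
scene rim 103 [0.5308 0.1528] 0.037 z 0.143 arc [ 9 13 16 15 10 12 16 12] ymin 0.1147 x [0.4933 0.5814]
scene ring 72 [0.5304 0.1526] 0.0375 z 0.1353 arc [ 5 16 20 23  5  0  2  1] ymin 0.1134 x [0.4975 0.5883]
```

Call:
{"api": "apply_moves", "payload": {
  "plan": [
    [0, 0, 0, -0.5, -0.3, -0.7, 5],
    [0, 0, 0, -0.7, -0.5, -1.4, 5],
    [0, 0, 0, -0.7, -0.5, -2.1, 5],
    [0, 0, 0, -0.7, -0.5, -2.8, 5],
    [0, 0, 0, -0.7, -0.5, -3.5, 5],
    [0, 0, 0, -0.7, -0.5, -3.5, 5]
  ]
}}

```text
time: 17.48
eef_pos: [0.5101, 0.2094, 0.295]
eef_rot: [-0.0, 0.57, 0.821, -0.0]
contact_force: [0.6, 0.6, -1.6]
opening: 0.01
grip_force: 78.1
```

Call:
{"api": "apply_moves", "payload": {
  "plan": [
    [0, 0, 0, 0, 0, -0.4, 5],
    [0, 0, 0, 0, 0, -0.8, 5],
    [0, 0, 0, 0, 0, -1.2, 5],
    [0, 0, 0, 0, 0, -1.2, 5]
  ]
}}

```text
time: 17.82
eef_pos: [0.5101, 0.2095, 0.294]
eef_rot: [0.0, 0.57, 0.821, -0.0]
contact_force: [0.5, -0.3, -1.2]
opening: 0.0101
grip_force: 78.1
```

Call:
{"api": "apply_moves", "payload": {
  "plan": [
    [0, 0, 0, 0, 0, -0.4, 5],
    [0, 0, 0, 0, 0, -0.8, 5],
    [0, 0, 0, 0, 0, -1, 5],
    [0, 0, 0, 0, 0, -1, 5]
  ]
}}

```text
time: 18.15
eef_pos: [0.5101, 0.2095, 0.2932]
eef_rot: [-0.0, 0.57, 0.821, 0.0]
contact_force: [-1.8, -0.4, 3.2]
opening: 0.0099
grip_force: 78.5
```

Contact at the expected height (TCP 0.293). A touch more, then release by opening slowly.

Call:
{"api": "apply_moves", "payload": {
  "plan": [
    [0, 0, 0, 0, 0, -0.4, 5],
    [0, 0, 0, 0, 0, -0.4, 5]
  ]
}}

```text
time: 18.32
eef_pos: [0.5102, 0.2095, 0.2929]
eef_rot: [-0.0, 0.57, 0.821, 0.0]
contact_force: [-1.3, 0.4, 5.7]
opening: 0.0097
grip_force: 78.8
```

```bash
python3 fit.py f3
```

```text
18.3167 [0.5102 0.2095 0.2929] yhead 20.431160755930435 F [-1.3  0.4  5.7] 0.009708628672650564
side rim 152 [0.5308 0.1524] 0.037 z 0.138 arc [19 26 25 19 16 17 18 12] ymin 0.1142 x [0.4926 0.5883]
side ring 157 [0.531  0.1523] 0.0371 z 0.1376 arc [20 29 28 21 16 17 14 12] ymin 0.1142 x [0.4925 0.5878]
scene rim 123 [0.5307 0.1515] 0.0374 z 0.1377 arc [ 9 15 22 21 15 12 17 12] ymin 0.1122 x [0.4921 0.5879]
scene ring 133 [0.5305 0.1515] 0.0373 z 0.1375 arc [ 9 19 27 26 15 11 15 11] ymin 0.1123 x [0.4922 0.5884]
```

Call:
{"api": "apply_moves", "payload": {
  "plan": [
    [0, 0, 0, 0, 0, 0, 5],
    [0, 0, 0, 0, 0, 0, 5],
    [0, 0, 0, 0, 0, 0, 14],
    [0, 0, 0, 0, 0, 0, 20],
    [0, 0, 0, 0, 0, 0, 30],
    [0, 0, 0, 0, 0, 0, 35],
    [0, 0, 0, 0, 0, 0, 35]
  ],
  "squeeze": 20
}}

```text
time: 19.0
eef_pos: [0.5101, 0.2094, 0.2924]
eef_rot: [0.0, 0.57, 0.821, -0.0]
contact_force: [0.4, 0.0, 0.3]
opening: 0.0297
grip_force: 0.0
```

Call:
{"api": "apply_moves", "payload": {
  "plan": [
    [0, 0, 0, 0, 0, 4, 35],
    [0, 0, 0, 0, 0, 12, 35],
    [0, 0, 0, 0, 0, 25, 35],
    [0, 0, 0, -4, 8, 45, 35],
    [0, 0, 0, -10, 25, 70, 35],
    [0, 0, 0, -20, 50, 95, 35],
    [0, 0, 0, -30, 80, 115, 35],
    [0, 0, 0, -40, 110, 130, 35]
  ]
}}

```text
time: 19.67
eef_pos: [0.4701, 0.3201, 0.4257]
eef_rot: [0.0, 0.571, 0.821, 0.002]
contact_force: [0.7, 0.4, -0.1]
opening: 0.0299
grip_force: 0.0
```

```bash
cat > fin.py <<'E'
from h import *
s=observe(); print(s["time"],np.round(s["eef_pos"],3),np.round(s["contact_force"],1))
im=[]
for n in ["side","scene"]:
    p,d,K,T=cam(n); W=cloud(d,K,T); c=p.astype(int); g=(c.max(2)-c.min(2)<50)&(c.min(2)>85)
    im.append(cv2.resize(p[90:230,270:410],None,fx=2.8,fy=2.8))
    C=np.array([.5308,.1522]); r=np.hypot(W[...,0]-C[0],W[...,1]-C[1]); az=np.degrees(np.arctan2(W[...,1]-C[1],W[...,0]-C[0]))
    m=g&(r>.034)&(r<.0405)&(abs(W[...,2]-.138)<.008); e=W[m]; M=np.c_[e[:,:2]-C,np.ones(len(e))]; co=np.linalg.lstsq(M,e[:,2],rcond=None)[0]
    h=g&(r>.05)&(r<.11)&(abs(az-110)<15)&(abs(W[...,2]-.14)<.02); hw=W[h]
    print(n,"rim plane z",co[2].round(4),"slope deg",np.degrees(co[:2]).round(2),"n",m.sum(),"handle",h.sum(),np.median(hw[:,2]).round(4) if h.any() else 0, np.polyfit(r[h],W[h][:,2],1).round(3) if h.sum()>5 else 0)
    b=(340,125,375,215) if n=="side" else (360,150,400,235)
    q=W[b[1]:b[3],b[0]:b[2]].reshape(-1,3); q=q[(np.hypot(q[:,0]-.615,q[:,1]-.158)<.012)&(q[:,2]>.19)&(q[:,2]<.26)]; print("cap",np.percentile(q[:,2],[80,95]).round(4))
save("fin",np.hstack(im))
E
python3 fin.py
```

```text
19.6667 [0.47  0.32  0.426] [ 0.7  0.4 -0.1]
side rim plane z 0.1369 slope deg [0.34 2.66] n 134 handle 47 0.1412 [0.009 0.14 ]
cap [0.2162 0.2171]
scene rim plane z 0.1369 slope deg [-1.99  1.66] n 120 handle 37 0.1413 [-0.002  0.141]
cap [0.2162 0.2177]
```

View pics/fin.png

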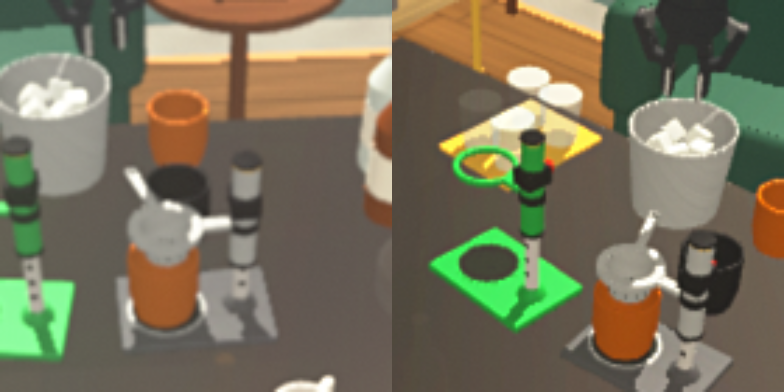

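The final view shows the strainer seated in the ring (side (165,232)). Its handle is level at 0.141 m, which is the ring height plus 6 mm. The cap is still at 0.217 m, the tumbler hasn't moved and the gripper is well clear.

```bash
python3 -c "
from bench import *
print(close_job())"
```

```text
the job is handed in; nothing more can be done
None
```

I lowered the tube about 33 mm to the next hole, where the button popped back out, then set the strainer level and fully home in the ring and let go; the job was handed in at about 20 s, with no verdict shown.

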